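# Index the ratchet turntable to the pointer

## Robot

A 6-joint arm with a two-finger parallel gripper is mounted at the origin on a cart in front of the work surface, level with it; the furniture and walls round the work are solid. World frame = base frame: x ahead of the robot, y to its left, z up, the work surface at z = 0. Lengths are in m, angles in rad, forces in N, time in s.
With the tool pointing down it reaches from about 0.275 to 0.825 m from the base axis. Payload 5.2 kg.
Tool frame: the origin (TCP) lies at the very end of the fingers, on their centre line; the grasp point (between the pads) lies 19 mm behind it; z points along the fingers, y is the line along which they close (so a half turn about z gives the same grasp; the last joint's range is limited). The gripper opens to 93 mm and grips with 3 to 60 N. Pads are 15 mm wide; open, the fingers measure 128 mm over their backs; the gripper's body (75 mm by 188 mm) begins 65 mm behind the grasp point.
Start: joints at [-0.203, 0.259, 1.535, -0, 1.348, -0.203], TCP at [0.55, 0, 0.198] pointing down, gripper open.
Joint ranges: [-3.14, 3.14], [-0.91, 2.08], [0.19, 2.58], [-1.22, 4.36], [0.22, 2.71], [-3.12, 3.12]. Speed limits (rad/s): [2.57, 2.57, 3.14, 3.14, 3.14, 3.14].

## Interface

Orientations are given as a unit quaternion [w, x, y, z].
In Python, from bench import manip gives the robot as it stands.
- The arm moves only by the tool servo_tool, never from a script. Its argument "increments" is a list of rows, each an object of numbers: "grip": the opening, from -1 (shut) to 1 (fully open); "tx", "ty", "tz": the shift along the tool's x, y, z scaled (see below); "wx", "wy", "wz": the turn, a rotation vector about the tool's x, y, z scaled (see below). In form: [{"grip": .., "tx": .., "ty": .., "tz": .., "wx": .., "wy": .., "wz": ..}, ...]. A call has exactly 10 rows; each row shifts and turns the commanded pose from where the row before left it, along the tool's axes as they then stand; what a row does not reach is not made up. The controller multiplies each number of a shift by 20 cm and each number of a turn by pi/2 rad. A row lasts 1/8 s, in which the tool goes at most 62.5 mm and 10.7 degrees, less where a joint would pass 70% of its speed; a pose out of reach is approached as far as the arm can. A call with a number of a shift or a turn outside -1 to 1 is refused whole. A call with a gripper value outside its range is refused whole. The fingers move at their own pace and stop on an object; the grip force is fixed at half the most. Time passes only in rows, so rows that do not move let the fingers close, or fill a call up. It gives the time, the measured TCP pose, the force, the opening and the grip force at its end, in the units of the state.
- manip.get_obs(): the state, without advancing time (a new reading comes with each control period).
- manip.camera(name): name is "scene" or "top" or "wrist"; returns the picture (480x640x3 uint8, red, green, blue); there is no depth.
- manip.calibration(name): a dict with "camera_matrix" (3x3 intrinsics, pixels), "extrinsics" (4x4, takes a point from world to camera coordinates). Camera axes: x right, y down, z forward; pixel columns grow to the right and rows downward; lengths in m; the calibration is good to about 2 mm. A picture is of the moment at which its call begins: read the wrist's pose just before it. calibration takes no time and is no camera call; for the wrist camera it gives the pose at the moment of the call.
- manip.job_done(): hands the job in; it is judged then, once.
The state is a dict: "clock": time; "qpos": joint angles; "joint_vel": joint speeds; "joint_efforts": joint torques, N m; "tool_pos": TCP position; "tool_rot": TCP orientation; "contact_force": force on the tool from outside, world axes, zero at the start; "moment": the same for the moment, N m; "grip_width": finger opening in m; "grip_force": force on a finger pad.
Only numpy, scipy, OpenCV 4.12 (cv2) and the standard library are available. Lean on these libraries where they do the work, as an engineer would, in place of code of your own. Each camera call takes 0.05 s, during which the arm holds its last target. There are 200 camera calls.

## Task

Bring the ring transformer (the upright block with the round hole) round to the steel pointer by working the hand lever of the ratchet turntable: swing the lever by its black knob from stop to stop, as often as it takes, each full stroke moving the table on by one tooth. Stop when the ring transformer stands straight in front of the pointer, and let the lever go back to its rest stop. Do not turn the table by hand: leave the table and the parts on it untouched.

Things in the scene. Friction and masses are not known exactly. Their poses are not given: they have to be found in the camera images.
- turntable: Round table, radius 98 mm, top at 48 mm, on a 12-tooth ratchet wheel; turns counter-clockwise only (from above). Origin: on its axis at bench height, z up. On it: ring transformer along its own +x (black, holed block 76 wide, 74 high, 68 mm from the axis), mushroom button +y, contactor -x (tallest, top at 130 mm), thin breaker -y. Stays where a stroke leaves it. Starts 65 to 115 degrees short.
- pointer_tip (a point): Tip of the fixed steel cone on a dark post at the right edge of the 270 mm square grey base plate. It points level at the turning axis, 62 mm above the bench, 109 mm from the axis. The ring transformer is in place when the table's own +x points at this tip. Every full stroke ends at a multiple of 30 degrees (one tooth) from there; the first may move the table 10 to 40 degrees, later ones 30.
- feed_lever (a joint): Angle of the flat steel lever about the table's axis: 0 at the rest stop, 0.70 rad at the far stop, growing counter-clockwise from above (knob, on the robot's side, goes left to right). A spring takes it back to 0 when let go, the table then staying still. A full tooth needs a stroke to the far stop; come back to within 0.1 rad of 0 to take up the next tooth. Needs 2 to 5 N at the knob.
- lever_knob (a point): Point on the middle line of the lever's upright black cylindrical knob, 24 mm in diameter, from 48 to 116 mm above the bench; this point is 90 mm above the bench and 190 mm from the turning axis and moves with the lever. The knob does not spin on the lever. Free space round and above it.

How it is judged:
At the end, for the whole second after the job is handed in: The ring transformer's side of the table (its own +x) faces the pointer to within 10 degrees, the table is still, and the lever is back at its rest stop (below 0.12 rad) (x of pointer_tip in the frame of turntable above 0.09 m and y of pointer_tip in the frame of turntable between -0.019 and 0.019 m and value of joint feed_lever below 0.12 rad and angular speed of turntable below 0.05 rad/s); the robot touches nothing.
It fails at once if the robot pushes the table, its teeth or the parts on it (contact force between any of the fingers, the arm and turntable above 2 N).
It also fails if it takes over 72 s, if anything falls off the work surface, if the arm or the gripper's body presses on something with over 40 N, if the wrist force passes 120 N, or if a joint passes its speed limit or range.

## Working session

There is one attempt and no reset: what is moved stays moved. The work goes in short steps, Python scripts to look and compute and a tool call to move; the robot and the scene stay as the last step left them, time stands still between calls to the robot, and variables do not carry over. Pictures are saved under pics/ and viewed, at most 10 in all, crops included, and the job is handed in when it is done.

Besides the shell and the picture viewer there is one more tool, called after "Emit:" as name([rows], argument=value, ...), one row to a line, values as JSON. servo_tool: Moves the arm, as the interface text tells. Its arguments: {"type":"object","properties":{"increments":{"type":"array","items":{"type":"object","properties":{"grip":{"type":"number"},"tx":{"type":"number"},"ty":{"type":"number"},"tz":{"type":"number"},"wx":{"type":"number"},"wy":{"type":"number"},"wz":{"type":"number"}}}}},"required":["increments"]}

```bash
mkdir -p pics
python3 - <<'E'
from bench import manip
import cv2,numpy as np
for n in("top","scene"):
    cv2.imwrite(f"pics/{n}0.png",manip.camera(n)[:,:,::-1])
    c=manip.calibration(n);print(n,np.round(c["camera_matrix"],1).tolist(),np.round(c["extrinsics"],3).tolist())
o=manip.get_obs();print(o["clock"],o["tool_pos"],o["tool_rot"])
E
```

```text
top [[549.3, 0.0, 318.1], [0.0, 549.3, 239.7], [0.0, 0.0, 1.0]] [[0.01, -1.0, -0.007, -0.01], [-0.998, -0.01, -0.066, 0.585], [0.066, 0.007, -0.998, 0.888], [0.0, 0.0, 0.0, 1.0]]
scene [[530.7, 0.0, 325.6], [0.0, 530.7, 248.5], [0.0, 0.0, 1.0]] [[0.681, -0.732, 0.015, -0.381], [-0.521, -0.499, -0.693, 0.364], [0.515, 0.464, -0.721, 0.615], [0.0, 0.0, 0.0, 1.0]]
0.1 [5.49485341e-01 1.01601547e-04 1.97511745e-01] [-6.74398319e-04  7.07131918e-01  7.07081173e-01 -4.57820405e-04]
```

View pics/top0.png

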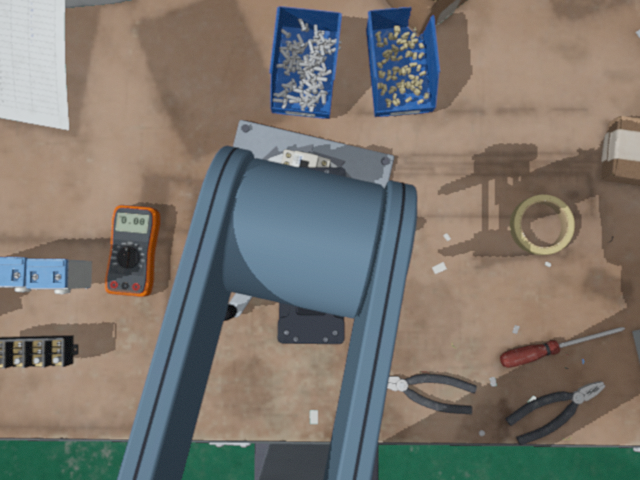

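View pics/scene0.png

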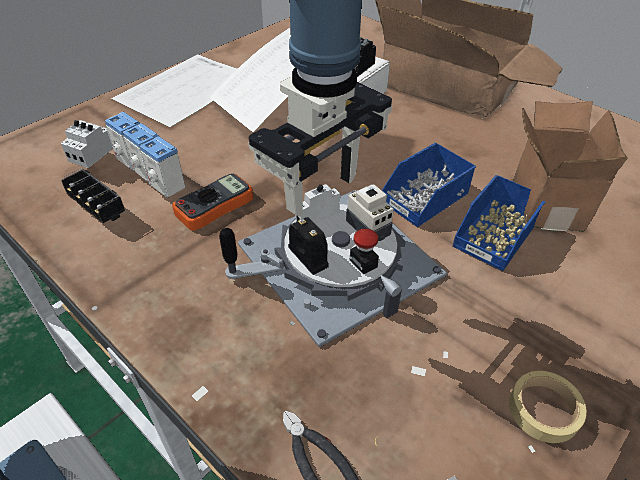

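The top view shows the arm hiding the table, with the knob at about (231,311). In the scene view the knob top is at (228,231) and its foot at (231,270). The pointer cone's tip is at about (383,281), the table centre disc at (341,240), and the black ring transformer at (308,245), toward the robot.

```bash
cat > h.py <<'E'
from bench import manip
import cv2,numpy as np
def ray(n,uv,z):
    c=manip.calibration(n);K=c["camera_matrix"];E=np.array(c["extrinsics"])
    R,t=E[:3,:3],E[:3,3];o=-R.T@t;d=R.T@np.linalg.solve(K,[*uv,1]);return o+d*(z-o[2])/d[2]
def st():
    o=manip.get_obs();print(round(o["clock"],2),np.round(o["tool_pos"],3),np.round(o["contact_force"],1),round(o["grip_width"],3))
E
python3 - <<'E'
from h import *
for k,n,uv,z in [("knobtop","scene",(228,232),.116),("knobbot","scene",(231,268),.05),("knob top view","top",(230,311),.1),("tip","scene",(384,281),.062),("disc","scene",(341,240),.055),("c near","scene",(321,346),.005),("c right","scene",(449,270),.005),("c left","scene",(238,243),.005),("ctop1","top",(239,121),.005),("ctop2","top",(395,155),.005)]:
    print(k,np.round(ray(n,uv,z),3))
im=cv2.imread("pics/scene0.png")[170:360,210:460];cv2.imwrite("pics/c0.png",cv2.resize(im,None,fx=3.1,fy=3.1,interpolation=cv2.INTER_CUBIC))
E
```

```text
knobtop [0.471 0.129 0.116]
knobbot [0.458 0.118 0.05 ]
knob top view [0.472 0.125 0.1  ]
tip [ 0.601 -0.087  0.062]
disc [0.628 0.027 0.055]
c near [ 0.472 -0.072  0.005]
c right [ 0.742 -0.128  0.005]
c left [0.53  0.19  0.005]
ctop1 [0.788 0.133 0.005]
ctop2 [ 0.731 -0.133  0.005]
```

View pics/c0.png

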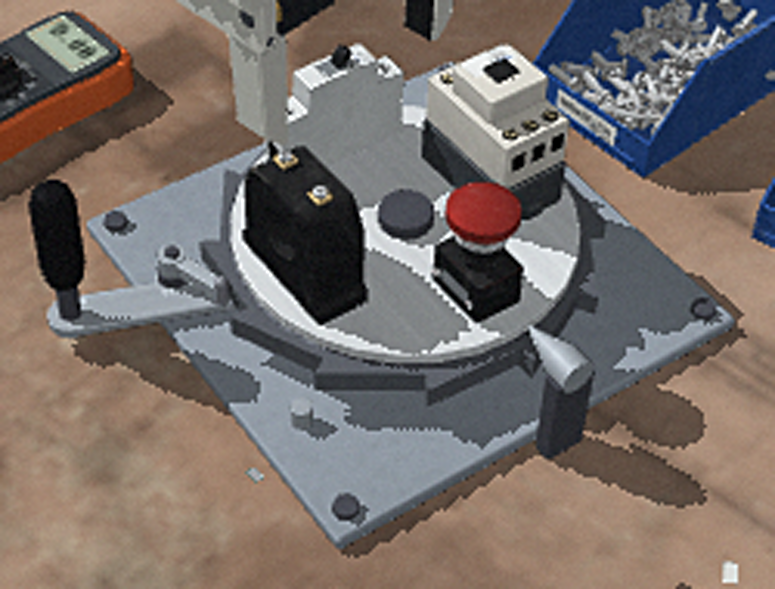

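Emit:
servo_tool([
  {"grip":0.2,"tx":0.16,"ty":-0.1},
  {"grip":0.2,"tx":0.16,"ty":-0.1},
  {"grip":0.2,"tx":0.16,"ty":-0.1},
  {"grip":0.2,"tx":0.16,"ty":-0.1},
  {"grip":0.2,"wz":-0.107},
  {"grip":0.2,"wz":-0.107},
  {"grip":0.2,"wz":-0.107},
  {"grip":0.2,"wz":-0.107},
  {"grip":0.2,"wz":-0.107},
  {"grip":0.2,"wz":-0.107},
])

```text
invalid input at $.increments[0]: expected keys grip, tx, ty, tz, wx, wy, wz
```

Run:
```python
from h import *
from scipy.spatial.transform import Rotation as Ro
st();o=manip.get_obs();q=o["tool_rot"];R=Ro.from_quat([*q[1:],q[0]]).as_matrix();print(np.round(R,3))
w=manip.camera("wrist")[:,:,::-1];s=manip.camera("scene")[:,:,::-1]
cv2.imwrite("pics/w1.png",w)
c=manip.calibration("wrist");E=np.array(c["extrinsics"]);K=c["camera_matrix"]
for p in [[.470,.129,.116],[.629,.029,.048],[.605,-.078,.062]]:
    v=K@(E[:3,:3]@p+E[:3,3]);print(p,np.round(v[:2]/v[2]))
```

```text
0.1 [0.549 0.    0.198] [-0.  -1.3 -0.9] 0.093
[[ 0.     1.    -0.002]
 [ 1.    -0.     0.   ]
 [ 0.    -0.002 -1.   ]]
[0.47, 0.129, 0.116] [198.  49.]
[0.629, 0.029, 0.048] [409. 191.]
[0.605, -0.078, 0.062] [380. 309.]
```

View pics/w1.png

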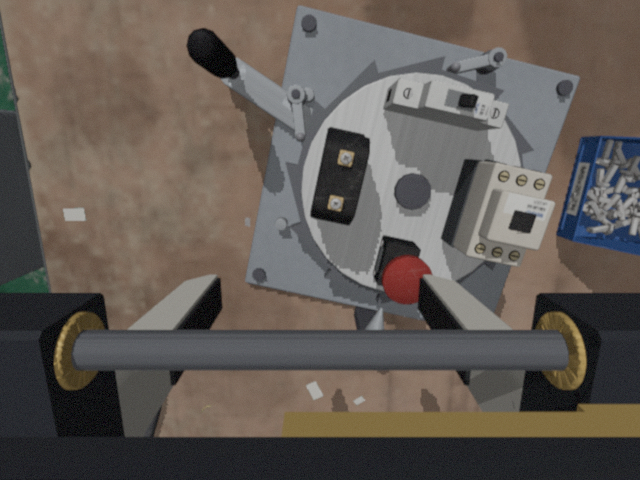

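The wrist view shows the whole turntable: knob top at (203,44), hub at (412,191), pointer tip at (380,310) and the transformer's terminals at (346,158) and (336,204).

Run:
```python
from h import *
for k,uv,z in [("knob",(204,44),.116),("hub",(412,191),.052),("tip",(380,310),.062),("t1",(346,158),.122),("t2",(336,204),.122),("bolt1",(309,23),.01),("bolt2",(568,89),.01),("bolt3",(260,275),.01)]:
    print(k,np.round(ray("wrist",uv,z),3))
```

```text
knob [0.474 0.132 0.116]
hub [0.631 0.03  0.052]
tip [ 0.605 -0.079  0.062]
t1 [0.567 0.06  0.122]
t2 [0.561 0.028 0.122]
bolt1 [0.54  0.175 0.01 ]
bolt2 [0.781 0.12  0.01 ]
bolt3 [ 0.487 -0.063  0.01 ]
```

Emit:
servo_tool([
  {"grip":0.2,"tx":0.16,"ty":-0.1,"tz":0,"wx":0,"wy":0,"wz":0},
  {"grip":0.2,"tx":0.16,"ty":-0.1,"tz":0,"wx":0,"wy":0,"wz":0},
  {"grip":0.2,"tx":0.16,"ty":-0.1,"tz":0,"wx":0,"wy":0,"wz":0},
  {"grip":0.2,"tx":0.16,"ty":-0.1,"tz":0,"wx":0,"wy":0,"wz":0},
  {"grip":0.2,"tx":0,"ty":0,"tz":0,"wx":0,"wy":0,"wz":-0.107},
  {"grip":0.2,"tx":0,"ty":0,"tz":0,"wx":0,"wy":0,"wz":-0.107},
  {"grip":0.2,"tx":0,"ty":0,"tz":0,"wx":0,"wy":0,"wz":-0.107},
  {"grip":0.2,"tx":0,"ty":0,"tz":0,"wx":0,"wy":0,"wz":-0.107},
  {"grip":0.2,"tx":0,"ty":0,"tz":0,"wx":0,"wy":0,"wz":-0.107},
  {"grip":0.2,"tx":0,"ty":0,"tz":0,"wx":0,"wy":0,"wz":-0.107},
])

```text
clock: 1.45
tool_pos: [0.4698, 0.128, 0.1981]
tool_rot: [-0.0, 0.275, 0.962, -0.0]
contact_force: [-0.1, 0.0, -0.4]
grip_width: 0.0556
grip_force: 0.0
```

Emit:
servo_tool([
  {"grip":0.1,"tx":0,"ty":0.018,"tz":0.1,"wx":0,"wy":0,"wz":0},
  {"grip":0.1,"tx":0,"ty":0,"tz":0.1,"wx":0,"wy":0,"wz":0},
  {"grip":0.1,"tx":0,"ty":0,"tz":0.1,"wx":0,"wy":0,"wz":0},
  {"grip":0.1,"tx":0,"ty":0,"tz":0.1,"wx":0,"wy":0,"wz":0},
  {"grip":0.1,"tx":0,"ty":0,"tz":0.1,"wx":0,"wy":0,"wz":0},
  {"grip":0.1,"tx":0,"ty":0,"tz":0.1,"wx":0,"wy":0,"wz":0},
  {"grip":-0.1,"tx":0,"ty":0,"tz":0,"wx":0,"wy":0,"wz":0},
  {"grip":-0.1,"tx":0,"ty":0,"tz":0,"wx":0,"wy":0,"wz":0},
  {"grip":-0.1,"tx":0,"ty":0,"tz":0,"wx":0,"wy":0,"wz":0},
  {"grip":-0.1,"tx":0,"ty":0,"tz":0,"wx":0,"wy":0,"wz":0},
])

```text
clock: 2.7
tool_pos: [0.4724, 0.1311, 0.0789]
tool_rot: [0.001, 0.277, 0.961, 0.0]
contact_force: [-1.1, -0.1, 1.3]
grip_width: 0.0421
grip_force: 0.0
```

Run:
```python
from h import *
st()
a=manip.camera("wrist")[:,:,::-1];b=manip.camera("scene")[120:360,160:480,::-1]
cv2.imwrite("pics/d.png",np.hstack([cv2.resize(a,(400,300)),cv2.resize(b,(400,300))]))
```

```text
2.7 [0.472 0.131 0.079] [-1.1 -0.1  1.3] 0.042
```

View pics/d.png

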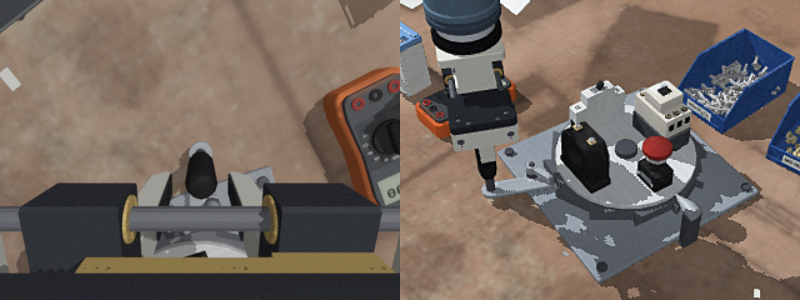

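The knob stands centred between the fingers (wrist half, at about (200,175)). Starting the first stroke.

Emit:
servo_tool([
  {"grip":-0.1,"tx":0,"ty":-0.045,"tz":0,"wx":0,"wy":0,"wz":0},
  {"grip":-0.1,"tx":-0.0023,"ty":-0.0663,"tz":0,"wx":0,"wy":0,"wz":-0.0444},
  {"grip":-0.1,"tx":-0.0023,"ty":-0.0663,"tz":0,"wx":0,"wy":0,"wz":-0.0444},
  {"grip":-0.1,"tx":-0.0023,"ty":-0.0663,"tz":0,"wx":0,"wy":0,"wz":-0.0444},
  {"grip":-0.1,"tx":-0.0023,"ty":-0.0663,"tz":0,"wx":0,"wy":0,"wz":-0.0444},
  {"grip":-0.1,"tx":-0.0023,"ty":-0.0663,"tz":0,"wx":0,"wy":0,"wz":-0.0444},
  {"grip":-0.1,"tx":-0.0023,"ty":-0.0663,"tz":0,"wx":0,"wy":0,"wz":-0.0444},
  {"grip":-0.1,"tx":-0.0023,"ty":-0.0663,"tz":0,"wx":0,"wy":0,"wz":-0.0444},
  {"grip":-0.1,"tx":-0.0023,"ty":-0.0663,"tz":0,"wx":0,"wy":0,"wz":-0.0444},
  {"grip":-0.1,"tx":-0.0023,"ty":-0.0663,"tz":0,"wx":0,"wy":0,"wz":-0.0444},
])

```text
clock: 4.05
tool_pos: [0.4394, 0.0097, 0.0788]
tool_rot: [0.002, -0.033, 0.999, 0.001]
contact_force: [3.7, 4.1, -0.3]
grip_width: 0.0422
grip_force: 2.3
```

Emit:
servo_tool([
  {"grip":-0.1,"tx":-0.001,"ty":-0.025,"tz":0,"wx":0,"wy":0,"wz":-0.018},
  {"grip":-0.1,"tx":0,"ty":-0.02,"tz":0,"wx":0,"wy":0,"wz":-0.014},
  {"grip":-0.1,"tx":0,"ty":-0.015,"tz":0,"wx":0,"wy":0,"wz":-0.01},
  {"grip":-0.1,"tx":0,"ty":0,"tz":0,"wx":0,"wy":0,"wz":0},
  {"grip":-0.1,"tx":0,"ty":0,"tz":0,"wx":0,"wy":0,"wz":0},
  {"grip":-0.1,"tx":0,"ty":0,"tz":0,"wx":0,"wy":0,"wz":0},
  {"grip":-0.1,"tx":0,"ty":0,"tz":0,"wx":0,"wy":0,"wz":0},
  {"grip":-0.1,"tx":0,"ty":0,"tz":0,"wx":0,"wy":0,"wz":0},
  {"grip":-0.1,"tx":0,"ty":0,"tz":0,"wx":0,"wy":0,"wz":0},
  {"grip":-0.1,"tx":0,"ty":0,"tz":0,"wx":0,"wy":0,"wz":0},
])

```text
clock: 5.3
tool_pos: [0.4391, -0.0023, 0.0781]
tool_rot: [-0.0, -0.066, 0.998, 0.0]
contact_force: [-0.5, 1.8, 1.0]
grip_width: 0.0418
grip_force: 0.8
```

Emit:
servo_tool([
  {"grip":-0.1,"tx":0,"ty":-0.015,"tz":0,"wx":0,"wy":0,"wz":0},
  {"grip":-0.1,"tx":0,"ty":-0.01,"tz":0,"wx":0,"wy":0,"wz":0},
  {"grip":-0.1,"tx":0,"ty":0,"tz":0,"wx":0,"wy":0,"wz":0},
  {"grip":-0.1,"tx":0,"ty":0,"tz":0,"wx":0,"wy":0,"wz":0},
  {"grip":-0.1,"tx":0,"ty":0,"tz":0,"wx":0,"wy":0,"wz":0},
  {"grip":-0.1,"tx":0,"ty":0,"tz":0,"wx":0,"wy":0,"wz":0},
  {"grip":-0.1,"tx":0,"ty":0,"tz":0,"wx":0,"wy":0,"wz":0},
  {"grip":-0.1,"tx":0,"ty":0,"tz":0,"wx":0,"wy":0,"wz":0},
  {"grip":-0.1,"tx":0,"ty":0,"tz":0,"wx":0,"wy":0,"wz":0},
  {"grip":-0.1,"tx":0,"ty":0,"tz":0,"wx":0,"wy":0,"wz":0},
])

```text
clock: 6.55
tool_pos: [0.4392, -0.0051, 0.078]
tool_rot: [-0.001, -0.065, 0.998, 0.002]
contact_force: [-0.9, 9.7, 2.5]
grip_width: 0.0422
grip_force: 5.3
```

Emit:
servo_tool([
  {"grip":-0.1,"tx":0,"ty":0.045,"tz":0,"wx":0,"wy":0,"wz":0.02},
  {"grip":-0.1,"tx":-0.001,"ty":0.04,"tz":0,"wx":0,"wy":0,"wz":0.022},
  {"grip":-0.1,"tx":-0.0023,"ty":0.0663,"tz":0,"wx":0,"wy":0,"wz":0.0444},
  {"grip":-0.1,"tx":-0.0023,"ty":0.0663,"tz":0,"wx":0,"wy":0,"wz":0.0444},
  {"grip":-0.1,"tx":-0.0023,"ty":0.0663,"tz":0,"wx":0,"wy":0,"wz":0.0444},
  {"grip":-0.1,"tx":-0.0023,"ty":0.0663,"tz":0,"wx":0,"wy":0,"wz":0.0444},
  {"grip":-0.1,"tx":-0.0023,"ty":0.0663,"tz":0,"wx":0,"wy":0,"wz":0.0444},
  {"grip":-0.1,"tx":-0.0023,"ty":0.0663,"tz":0,"wx":0,"wy":0,"wz":0.0444},
  {"grip":-0.1,"tx":-0.0023,"ty":0.0663,"tz":0,"wx":0,"wy":0,"wz":0.0444},
  {"grip":-0.1,"tx":-0.0023,"ty":0.0663,"tz":0,"wx":0,"wy":0,"wz":0.0444},
])

```text
clock: 7.8
tool_pos: [0.461, 0.1121, 0.0783]
tool_rot: [0.0, 0.245, 0.97, -0.0]
contact_force: [0.6, 1.8, -0.2]
grip_width: 0.042
grip_force: 0.3
```

Emit:
servo_tool([
  {"grip":-0.1,"tx":-0.0023,"ty":0.0663,"tz":0,"wx":0,"wy":0,"wz":0.0444},
  {"grip":-0.1,"tx":0,"ty":0.045,"tz":0,"wx":0,"wy":0,"wz":0},
  {"grip":-0.1,"tx":0,"ty":0,"tz":0,"wx":0,"wy":0,"wz":0},
  {"grip":-0.1,"tx":0,"ty":0,"tz":0,"wx":0,"wy":0,"wz":0},
  {"grip":-0.1,"tx":0,"ty":0,"tz":0,"wx":0,"wy":0,"wz":0},
  {"grip":-0.1,"tx":0,"ty":0,"tz":0,"wx":0,"wy":0,"wz":0},
  {"grip":-0.1,"tx":0,"ty":0,"tz":0,"wx":0,"wy":0,"wz":0},
  {"grip":-0.1,"tx":0,"ty":0,"tz":0,"wx":0,"wy":0,"wz":0},
  {"grip":-0.1,"tx":0,"ty":0,"tz":0,"wx":0,"wy":0,"wz":0},
  {"grip":-0.1,"tx":0,"ty":0,"tz":0,"wx":0,"wy":0,"wz":0},
])

```text
clock: 9.05
tool_pos: [0.472, 0.1311, 0.0783]
tool_rot: [-0.0, 0.277, 0.961, -0.0]
contact_force: [-0.3, 0.1, -0.1]
grip_width: 0.0415
grip_force: 0.0
```

Run:
```python
from h import *
st()
a=manip.camera("wrist")[:,:,::-1];b=manip.camera("scene")[120:360,160:480,::-1]
cv2.imwrite("pics/e.png",np.hstack([cv2.resize(a,(400,300)),cv2.resize(b,(400,300))]))
```

```text
9.05 [0.472 0.131 0.078] [-0.3  0.1 -0.1] 0.041
```

View pics/e.png

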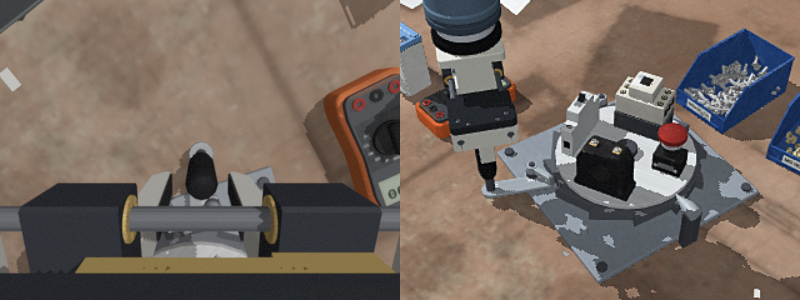

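After the stroke the table has moved on about one tooth. The terminals in the scene half are now at (594,148) and (617,154), and the knob is back at rest, centred between the fingers. Second stroke.

Emit:
servo_tool([
  {"grip":-0.1,"tx":0,"ty":-0.045,"tz":0,"wx":0,"wy":0,"wz":0},
  {"grip":-0.1,"tx":-0.0023,"ty":-0.0663,"tz":0,"wx":0,"wy":0,"wz":-0.0444},
  {"grip":-0.1,"tx":-0.0023,"ty":-0.0663,"tz":0,"wx":0,"wy":0,"wz":-0.0444},
  {"grip":-0.1,"tx":-0.0023,"ty":-0.0663,"tz":0,"wx":0,"wy":0,"wz":-0.0444},
  {"grip":-0.1,"tx":-0.0023,"ty":-0.0663,"tz":0,"wx":0,"wy":0,"wz":-0.0444},
  {"grip":-0.1,"tx":-0.0023,"ty":-0.0663,"tz":0,"wx":0,"wy":0,"wz":-0.0444},
  {"grip":-0.1,"tx":-0.0023,"ty":-0.0663,"tz":0,"wx":0,"wy":0,"wz":-0.0444},
  {"grip":-0.1,"tx":-0.0023,"ty":-0.0663,"tz":0,"wx":0,"wy":0,"wz":-0.0444},
  {"grip":-0.1,"tx":-0.0023,"ty":-0.0663,"tz":0,"wx":0,"wy":0,"wz":-0.0444},
  {"grip":-0.1,"tx":-0.0023,"ty":-0.0663,"tz":0,"wx":0,"wy":0,"wz":-0.0444},
])

```text
clock: 10.4
tool_pos: [0.4395, 0.0097, 0.0788]
tool_rot: [0.002, -0.033, 0.999, 0.001]
contact_force: [3.5, 4.2, -0.3]
grip_width: 0.0418
grip_force: 2.3
```

Emit:
servo_tool([
  {"grip":-0.1,"tx":-0.001,"ty":-0.025,"tz":0,"wx":0,"wy":0,"wz":-0.018},
  {"grip":-0.1,"tx":0,"ty":-0.02,"tz":0,"wx":0,"wy":0,"wz":-0.014},
  {"grip":-0.1,"tx":0,"ty":-0.015,"tz":0,"wx":0,"wy":0,"wz":-0.01},
  {"grip":-0.1,"tx":0,"ty":-0.015,"tz":0,"wx":0,"wy":0,"wz":0},
  {"grip":-0.1,"tx":0,"ty":-0.01,"tz":0,"wx":0,"wy":0,"wz":0},
  {"grip":-0.1,"tx":0,"ty":0,"tz":0,"wx":0,"wy":0,"wz":0},
  {"grip":-0.1,"tx":0,"ty":0,"tz":0,"wx":0,"wy":0,"wz":0},
  {"grip":-0.1,"tx":0,"ty":0,"tz":0,"wx":0,"wy":0,"wz":0},
  {"grip":-0.1,"tx":0,"ty":0,"tz":0,"wx":0,"wy":0,"wz":0},
  {"grip":-0.1,"tx":0,"ty":0,"tz":0,"wx":0,"wy":0,"wz":0},
])

```text
clock: 11.65
tool_pos: [0.4399, -0.0051, 0.0783]
tool_rot: [0.0, -0.065, 0.998, 0.002]
contact_force: [1.9, 10.7, 3.8]
grip_width: 0.0424
grip_force: 5.5
```

Emit:
servo_tool([
  {"grip":-0.1,"tx":0,"ty":0.045,"tz":0,"wx":0,"wy":0,"wz":0.02},
  {"grip":-0.1,"tx":-0.001,"ty":0.04,"tz":0,"wx":0,"wy":0,"wz":0.022},
  {"grip":-0.1,"tx":-0.0023,"ty":0.0663,"tz":0,"wx":0,"wy":0,"wz":0.0444},
  {"grip":-0.1,"tx":-0.0023,"ty":0.0663,"tz":0,"wx":0,"wy":0,"wz":0.0444},
  {"grip":-0.1,"tx":-0.0023,"ty":0.0663,"tz":0,"wx":0,"wy":0,"wz":0.0444},
  {"grip":-0.1,"tx":-0.0023,"ty":0.0663,"tz":0,"wx":0,"wy":0,"wz":0.0444},
  {"grip":-0.1,"tx":-0.0023,"ty":0.0663,"tz":0,"wx":0,"wy":0,"wz":0.0444},
  {"grip":-0.1,"tx":-0.0023,"ty":0.0663,"tz":0,"wx":0,"wy":0,"wz":0.0444},
  {"grip":-0.1,"tx":-0.0023,"ty":0.0663,"tz":0,"wx":0,"wy":0,"wz":0.0444},
  {"grip":-0.1,"tx":-0.0023,"ty":0.0663,"tz":0,"wx":0,"wy":0,"wz":0.0444},
])

```text
clock: 12.9
tool_pos: [0.4597, 0.1118, 0.0778]
tool_rot: [-0.001, 0.245, 0.97, -0.001]
contact_force: [0.2, -0.2, -0.6]
grip_width: 0.0417
grip_force: 0.3
```

Emit:
servo_tool([
  {"grip":-0.1,"tx":-0.0023,"ty":0.0663,"tz":0,"wx":0,"wy":0,"wz":0.0444},
  {"grip":-0.1,"tx":0,"ty":0.045,"tz":0,"wx":0,"wy":0,"wz":0},
  {"grip":-0.1,"tx":0,"ty":0,"tz":0,"wx":0,"wy":0,"wz":0},
  {"grip":-0.1,"tx":0,"ty":0,"tz":0,"wx":0,"wy":0,"wz":0},
  {"grip":-0.1,"tx":0,"ty":0,"tz":0,"wx":0,"wy":0,"wz":0},
  {"grip":-0.1,"tx":0,"ty":0,"tz":0,"wx":0,"wy":0,"wz":0},
  {"grip":-0.1,"tx":0,"ty":0,"tz":0,"wx":0,"wy":0,"wz":0},
  {"grip":-0.1,"tx":0,"ty":0,"tz":0,"wx":0,"wy":0,"wz":0},
  {"grip":-0.1,"tx":0,"ty":0,"tz":0,"wx":0,"wy":0,"wz":0},
  {"grip":-0.1,"tx":0,"ty":0,"tz":0,"wx":0,"wy":0,"wz":0},
])

```text
clock: 14.15
tool_pos: [0.4721, 0.1311, 0.0783]
tool_rot: [-0.0, 0.277, 0.961, -0.0]
contact_force: [0.9, 0.2, -0.4]
grip_width: 0.0416
grip_force: 0.0
```

Run:
```python
from h import *
st()
a=manip.camera("scene")[150:350,200:460,::-1]
cv2.imwrite("pics/f.png",cv2.resize(a,(780,600)))
```

```text
14.15 [0.472 0.131 0.078] [ 0.9  0.2 -0.4] 0.042
```

View pics/f.png

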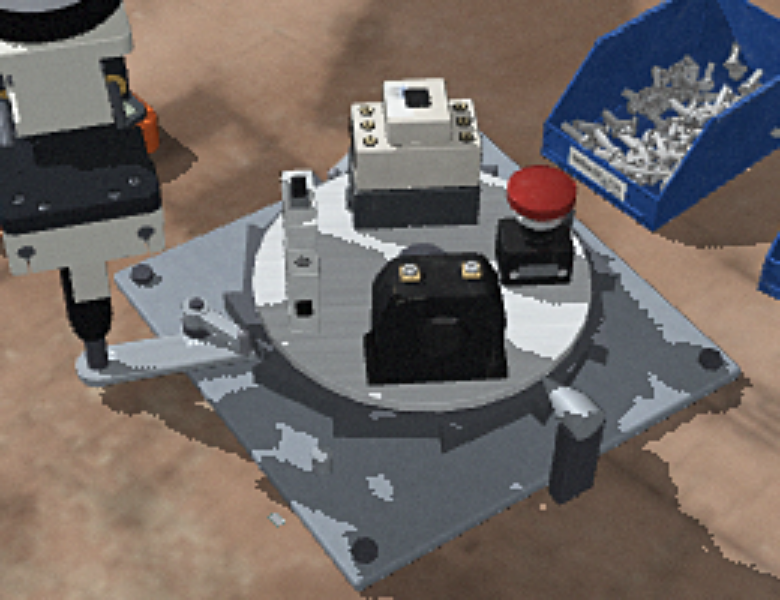

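The transformer now stands one tooth short of the pointer, with its terminals at crop (409,270) and (471,268) and the tip at (550,385). Third stroke, then lift clear.

Emit:
servo_tool([
  {"grip":-0.1,"tx":0,"ty":-0.045,"tz":0,"wx":0,"wy":0,"wz":0},
  {"grip":-0.1,"tx":-0.0023,"ty":-0.0663,"tz":0,"wx":0,"wy":0,"wz":-0.0444},
  {"grip":-0.1,"tx":-0.0023,"ty":-0.0663,"tz":0,"wx":0,"wy":0,"wz":-0.0444},
  {"grip":-0.1,"tx":-0.0023,"ty":-0.0663,"tz":0,"wx":0,"wy":0,"wz":-0.0444},
  {"grip":-0.1,"tx":-0.0023,"ty":-0.0663,"tz":0,"wx":0,"wy":0,"wz":-0.0444},
  {"grip":-0.1,"tx":-0.0023,"ty":-0.0663,"tz":0,"wx":0,"wy":0,"wz":-0.0444},
  {"grip":-0.1,"tx":-0.0023,"ty":-0.0663,"tz":0,"wx":0,"wy":0,"wz":-0.0444},
  {"grip":-0.1,"tx":-0.0023,"ty":-0.0663,"tz":0,"wx":0,"wy":0,"wz":-0.0444},
  {"grip":-0.1,"tx":-0.0023,"ty":-0.0663,"tz":0,"wx":0,"wy":0,"wz":-0.0444},
  {"grip":-0.1,"tx":-0.0023,"ty":-0.0663,"tz":0,"wx":0,"wy":0,"wz":-0.0444},
])

```text
clock: 15.45
tool_pos: [0.4395, 0.0098, 0.0788]
tool_rot: [0.002, -0.033, 0.999, 0.001]
contact_force: [3.1, 5.0, 0.8]
grip_width: 0.0425
grip_force: 2.3
```

Emit:
servo_tool([
  {"grip":-0.1,"tx":-0.001,"ty":-0.025,"tz":0,"wx":0,"wy":0,"wz":-0.018},
  {"grip":-0.1,"tx":0,"ty":-0.02,"tz":0,"wx":0,"wy":0,"wz":-0.014},
  {"grip":-0.1,"tx":0,"ty":-0.015,"tz":0,"wx":0,"wy":0,"wz":-0.01},
  {"grip":-0.1,"tx":0,"ty":-0.015,"tz":0,"wx":0,"wy":0,"wz":0},
  {"grip":-0.1,"tx":0,"ty":-0.01,"tz":0,"wx":0,"wy":0,"wz":0},
  {"grip":-0.1,"tx":0,"ty":0,"tz":0,"wx":0,"wy":0,"wz":0},
  {"grip":-0.1,"tx":0,"ty":0,"tz":0,"wx":0,"wy":0,"wz":0},
  {"grip":-0.1,"tx":0,"ty":0,"tz":0,"wx":0,"wy":0,"wz":0},
  {"grip":-0.1,"tx":0,"ty":0,"tz":0,"wx":0,"wy":0,"wz":0},
  {"grip":-0.1,"tx":0,"ty":0,"tz":0,"wx":0,"wy":0,"wz":0},
])

```text
clock: 16.7
tool_pos: [0.44, -0.0051, 0.0783]
tool_rot: [0.0, -0.065, 0.998, 0.002]
contact_force: [2.8, 11.1, 3.4]
grip_width: 0.042
grip_force: 5.5
```

Emit:
servo_tool([
  {"grip":-0.1,"tx":0,"ty":0.045,"tz":0,"wx":0,"wy":0,"wz":0.02},
  {"grip":-0.1,"tx":-0.001,"ty":0.04,"tz":0,"wx":0,"wy":0,"wz":0.022},
  {"grip":-0.1,"tx":-0.0023,"ty":0.0663,"tz":0,"wx":0,"wy":0,"wz":0.0444},
  {"grip":-0.1,"tx":-0.0023,"ty":0.0663,"tz":0,"wx":0,"wy":0,"wz":0.0444},
  {"grip":-0.1,"tx":-0.0023,"ty":0.0663,"tz":0,"wx":0,"wy":0,"wz":0.0444},
  {"grip":-0.1,"tx":-0.0023,"ty":0.0663,"tz":0,"wx":0,"wy":0,"wz":0.0444},
  {"grip":-0.1,"tx":-0.0023,"ty":0.0663,"tz":0,"wx":0,"wy":0,"wz":0.0444},
  {"grip":-0.1,"tx":-0.0023,"ty":0.0663,"tz":0,"wx":0,"wy":0,"wz":0.0444},
  {"grip":-0.1,"tx":-0.0023,"ty":0.0663,"tz":0,"wx":0,"wy":0,"wz":0.0444},
  {"grip":-0.1,"tx":-0.0023,"ty":0.0663,"tz":0,"wx":0,"wy":0,"wz":0.0444},
])

```text
clock: 17.95
tool_pos: [0.4598, 0.1118, 0.0778]
tool_rot: [-0.001, 0.245, 0.97, -0.001]
contact_force: [-0.9, 0.4, 0.9]
grip_width: 0.0417
grip_force: 0.3
```

Emit:
servo_tool([
  {"grip":-0.1,"tx":-0.0023,"ty":0.0663,"tz":0,"wx":0,"wy":0,"wz":0.0444},
  {"grip":0,"tx":0,"ty":0.045,"tz":0,"wx":0,"wy":0,"wz":0},
  {"grip":0.1,"tx":0,"ty":0,"tz":0,"wx":0,"wy":0,"wz":0},
  {"grip":0.1,"tx":0,"ty":0,"tz":0,"wx":0,"wy":0,"wz":0},
  {"grip":0.1,"tx":0,"ty":0,"tz":0,"wx":0,"wy":0,"wz":0},
  {"grip":0.1,"tx":0,"ty":0,"tz":-0.12,"wx":0,"wy":0,"wz":0},
  {"grip":0.1,"tx":0,"ty":0,"tz":-0.12,"wx":0,"wy":0,"wz":0},
  {"grip":0.1,"tx":0,"ty":0,"tz":-0.12,"wx":0,"wy":0,"wz":0},
  {"grip":0.1,"tx":0,"ty":0,"tz":-0.12,"wx":0,"wy":0,"wz":0},
  {"grip":0.1,"tx":0,"ty":0,"tz":0,"wx":0,"wy":0,"wz":0},
])

```text
clock: 19.2
tool_pos: [0.4734, 0.1309, 0.1759]
tool_rot: [0.002, 0.278, 0.961, 0.001]
contact_force: [-0.1, 0.9, 0.3]
grip_width: 0.0517
grip_force: 0.0
```

Run:
```python
from h import *
st()
a=manip.camera("scene")[150:350,200:460,::-1]
cv2.imwrite("pics/g.png",cv2.resize(a,(780,600)))
```

```text
19.2 [0.473 0.131 0.176] [-0.1  0.9  0.3] 0.052
```

View pics/g.png

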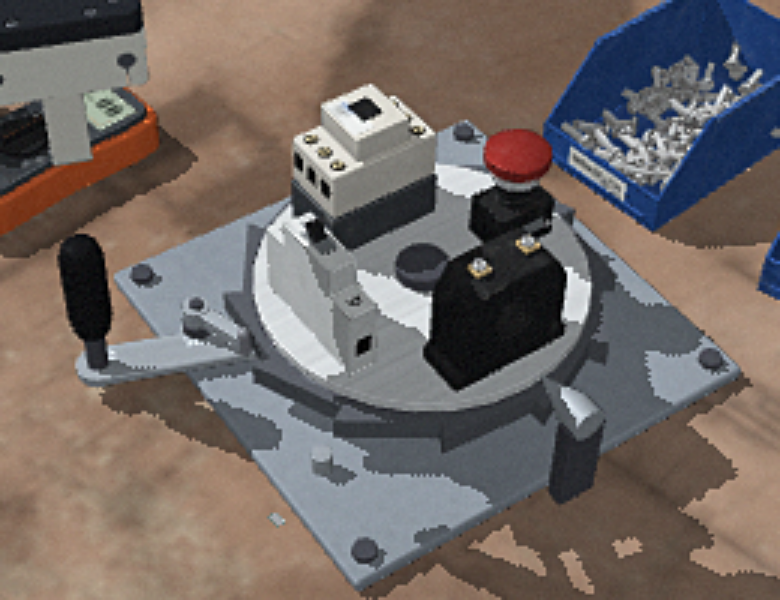

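The transformer (terminals at crop (480,266) and (528,243)) now faces the pointer, and the lever is at its rest stop. I'll check the angle before handing in.

Run:
```python
from h import *
t=[ray("scene",(200+u/3,150+v/3),.122) for u,v in((480,266),(528,243))]
m=np.mean(t,0)-[.631,.029,0];d=t[1]-t[0]
a=np.degrees(np.arctan2(m[1],m[0]))%360;b=(np.degrees(np.arctan2(d[1],d[0]))-90)%360
print(a,b,"pointer 257")
if abs(a-257)<8 and abs(b-257)<12: print(manip.job_done())
```

```text
255.76713443210883 256.7628868445016 pointer 257
the job is handed in; nothing more can be done
None
```

I handed the job in after three full lever strokes: the ring transformer faces the pointer to within about 1 degree by the scene camera, the lever is back at its rest stop, and the arm is clear, with the robot's clock at about 19 s of the 72 s allowed.

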